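# Charge the bench mill with grinding balls and set its stroke lever

## Task

Get the sample mill ready: put one steel grinding ball in each of the three wells of the blue block, then throw the stroke lever on the mill into the notch marked with the green tag, its yellow pointer over the middle of the tag, and let go of it. Leave the orange nylon ball in its tray pocket, and do not disturb the jar, the mortar or the tube rack.

Things in the scene. Friction and masses are not known exactly. Their poses are not given: they have to be found in the camera images.
- ball_a_center (a point): one of three identical bright steel grinding balls, 24 mm diameter, 56 g; this point is its centre. At the start it lies in a pocket of the white tray, centre 7 mm above the tray's top face
- ball_b_center (a point): one of three identical bright steel grinding balls, 24 mm diameter, 56 g; this point is its centre. At the start it lies in a pocket of the white tray, centre 7 mm above the tray's top face
- ball_c_center (a point): one of three identical bright steel grinding balls, 24 mm diameter, 56 g; this point is its centre. At the start it lies in a pocket of the white tray, centre 7 mm above the tray's top face
- nylon_center (a point): orange nylon ball, 24 mm diameter, in the fourth pocket of the tray, to be left there; this point is its centre
- tray: fixed white plastic ball tray, 150 x 150 x 18 mm, with four square pockets 26 mm wide and 5 mm deep at x, y = +-35 mm in its own frame; origin at the centre of its underside, on the table
- mill: fixed grey bench mill, housing 240 (x) x 320 (y) x 90 mm high; origin at the centre of its underside, on the table. The blue well block stands on the +y half of its deck, the lever on the -y half; a white motor cover 28 mm high runs along the deck's far (+x) edge, 30 mm wide
- wells_hole0 (a point): mouth centre (at the block's top face) of one of the three wells in a row in the blue block on the mill: round, 30 mm diameter, 22 mm deep, flat floor, open upwards, wells 50 mm apart. The block is 170 x 70 x 30 mm and its top lies 120 mm above the table. A ball in a well stands 2 mm proud, its centre 10 mm below the mouth. z is up
- wells_hole1 (a point): mouth centre (at the block's top face) of one of the three wells in a row in the blue block on the mill: round, 30 mm diameter, 22 mm deep, flat floor, open upwards, wells 50 mm apart. The block is 170 x 70 x 30 mm and its top lies 120 mm above the table. A ball in a well stands 2 mm proud, its centre 10 mm below the mouth. z is up
- wells_hole2 (a point): mouth centre (at the block's top face) of one of the three wells in a row in the blue block on the mill: round, 30 mm diameter, 22 mm deep, flat floor, open upwards, wells 50 mm apart. The block is 170 x 70 x 30 mm and its top lies 120 mm above the table. A ball in a well stands 2 mm proud, its centre 10 mm below the mouth. z is up
- lever (a joint): stroke lever angle in rad about a vertical axis, counter-clockwise from above: notches marked at 0 (parked, untagged; it starts within 0.2 of it), 0.6 and 1.2 (the tagged ones); the stops are at -0.1 and 1.3. It is stiff and stays where it is left, with no click; about 2 N at the knob moves it
- lever_pivot (a point): point on the lever's vertical axis, 107 mm above the table
- lever_knob (a point): top centre of the lever's upright black knob: cylinder 24 mm diameter, 34 mm tall, its top 157 mm and its foot 123 mm above the table, 85 mm from the pivot axis. The arm below it is 12 mm wide, its top 116 mm above the table
- lever_nose (a point): tip of the lever's thin yellow pointer, 122 mm from the pivot axis, 37 mm beyond the knob's axis, 111 mm above the table; it swings above the tags
- tag_green: 28 mm round, 3 mm thick green tag on the grey deck of the mill marking one of the lever's two working notches; origin at the centre of its underside, 90 mm above the table, straight below where the lever's nose comes to rest in that notch; the lever must end here
- tag_red: 28 mm round, 3 mm thick red tag on the grey deck of the mill marking one of the lever's two working notches; origin at the centre of its underside, 90 mm above the table, straight below where the lever's nose comes to rest in that notch; not wanted
- jar: amber glass jar with a brass lid, 68 mm diameter, 100 mm tall, bystander; origin at the centre of its underside
- mortar: white ceramic bowl, 110 mm diameter, 65 mm tall, bystander; origin at the centre of its underside
- rack: blue rack of capped tubes, 84 (x) x 180 (y) mm, 114 mm tall, bystander; origin at the centre of its underside

How it is judged (in metres and radians):
On the way, in this order (a step that is already met when the one before it is completed fails the run):
1. a steel ball lies in each of the three wells, before the lever is at the green tag (((horizontal distance between ball_a_center and wells_hole0 below 0.008 m and z of ball_a_center in the frame of wells_hole0 between -0.02 and -0.006 m) or (horizontal distance between ball_b_center and wells_hole0 below 0.008 m and z of ball_b_center in the frame of wells_hole0 between -0.02 and -0.006 m) or (horizontal distance between ball_c_center and wells_hole0 below 0.008 m and z of ball_c_center in the frame of wells_hole0 between -0.02 and -0.006 m)) and ((horizontal distance between ball_a_center and wells_hole1 below 0.008 m and z of ball_a_center in the frame of wells_hole1 between -0.02 and -0.006 m) or (horizontal distance between ball_b_center and wells_hole1 below 0.008 m and z of ball_b_center in the frame of wells_hole1 between -0.02 and -0.006 m) or (horizontal distance between ball_c_center and wells_hole1 below 0.008 m and z of ball_c_center in the frame of wells_hole1 between -0.02 and -0.006 m)) and ((horizontal distance between ball_a_center and wells_hole2 below 0.008 m and z of ball_a_center in the frame of wells_hole2 between -0.02 and -0.006 m) or (horizontal distance between ball_b_center and wells_hole2 below 0.008 m and z of ball_b_center in the frame of wells_hole2 between -0.02 and -0.006 m) or (horizontal distance between ball_c_center and wells_hole2 below 0.008 m and z of ball_c_center in the frame of wells_hole2 between -0.02 and -0.006 m))), for 0.2 s.
2. the lever is in the notch with the green tag (horizontal distance between lever_nose and tag_green below 0.01 m and velocity of joint lever between -0.1 and 0.1 rad/s), for 0.2 s.
At the end, for the whole second after the job is handed in: Each of the three wells holds one steel ball at rest (centre at least 6 mm below the mouth), the lever rests with its nose within 10 mm of the green tag's centre seen from above, and the orange ball is still in its pocket (all of step 1 and all of step 2 and linear speed of each of ball_a, ball_b, ball_c below 0.02 m/s and distance of nylon_center from where it was at the start of the episode below 0.015 m); the robot touches nothing.
It fails at once if the orange nylon ball is moved more than 15 mm (distance of nylon_center from where it was at the start of the episode above 0.015 m).
It fails at once if the jar, the mortar or the tube rack is moved more than 25 mm (distance of any of jar, mortar, rack from where it was at the start of the episode above 0.025 m).
It also fails if it takes over 67 s, if anything falls off the work surface, if the arm or the gripper's body presses on something with over 40 N, if the wrist force passes 120 N, or if a joint passes its speed limit or range.

## Robot

A 6-joint arm with a two-finger parallel gripper is mounted at the origin on the work surface. World frame = base frame: x ahead of the robot, y to its left, z up, the work surface at z = 0. Lengths are in mm, angles in rad, forces in N, time in s.
With the tool pointing down it reaches from about 350 to 775 mm from the base axis. Payload 7.3 kg.
Tool frame: the origin (TCP) lies at the centre of the arm's flange, where the gripper is bolted on; the fingertips stand 178 mm ahead of it and the grasp point (between the pads) lies 159 mm ahead of it; z points along the fingers, y is the direction in which the jaws open and shut (so a half turn about z gives the same grasp; the last joint's range is limited). The gripper opens to 92 mm and grips with 3 to 60 N. Pads are 19 mm wide; open, the fingers measure 130 mm over their backs; the gripper's body (75 mm by 190 mm) begins 47 mm behind the grasp point.
Start: joints at [1.025, 0.342, 1.524, -0, 1.275, -0.146], TCP at [204.327, 483.61, 404.741] pointing down, gripper open.
Joint ranges: [-2.53, 2.53], [-0.77, 2.02], [0.04, 2.7], [-1, 4.14], [0.28, 2.66], [-3.11, 3.11]. Speed limits (rad/s): [2.57, 2.57, 3.14, 3.14, 3.14, 3.14].

## Interface

Orientations are given as [roll, pitch, yaw] about the fixed x, y, z axes, in that order (R = Rz(yaw) Ry(pitch) Rx(roll)).
In Python, from plant import get_obs, capture, close_job gives the robot as it stands. The module is installed in compiled form; this text tells all that it offers.
- The arm moves only by the shell command python3 -m pendant 'ROWS'. ROWS is JSON, a list of rows, each a list of 3 entries, a list of its own where there are three numbers: the shift along the tool's x, y, z in m, then the turn, a rotation vector about the tool's x, y, z in rad, then the finger opening in m, from 0 to 0.0918. In form: [[[tx, ty, tz], [wx, wy, wz], fingers], ...]. A call has 1 to 10 rows; each row is the pose to reach, as a shift and turn from the pose commanded when the call began, along the tool's axes at that moment; what a row does not reach only later rows make up. A row lasts 1/12 s, in which the tool goes at most 41.7 mm and 7.16 degrees, less where a joint would pass 70% of its speed; a pose out of reach is approached as far as the arm can. A call with a gripper value outside its range is refused whole. The fingers move at their own pace and stop on an object; the grip force is fixed at half the most. Time passes only in rows, so rows that repeat a pose let the fingers close. It gives the time, the measured TCP pose, the force and the opening at its end, in the units of the state.
- get_obs(): the state, without advancing time (a new reading comes with each control period).
- capture(name): name is "scene" or "side" or "wrist"; returns a dict with "color" (420x560x3 uint8, red, green, blue), "mtx" (3x3 intrinsics, pixels), "rvec" (rotation vector, rad) and "tvec" (3), from world to camera coordinates, as OpenCV has them. Camera axes: x right, y down, z forward; pixel columns grow to the right and rows downward; lengths in mm; the calibration is good to about 2 mm. A picture is of the moment at which its call begins. There is no depth.
- close_job(): hands the job in, once; it reports no verdict.
The state is a dict: "time": time; "joint_positions": joint angles; "dq": joint speeds; "tau": joint torques, N m; "tool_pos": TCP position; "tcp_rot": TCP orientation; "contact_force": force on the tool from outside, world axes, zero at the start; "moment": the same for the moment, N m; "grip_width": finger opening in mm.
Only numpy, scipy, OpenCV 4.12 (cv2) and the standard library are available. Lean on these libraries where they do the work, as an engineer would, in place of code of your own. Each camera call takes 0.05 s, during which the arm holds its last target. There are 200 camera calls.

## Working session

There is one attempt and no reset: what is moved stays moved. The work goes in short steps, Python scripts to look and compute and a shell command to move; the robot and the scene stay as the last step left them, time stands still between calls to the robot, and variables do not carry over. Pictures are saved under pics/ and viewed, about 8 in all and at most 12, crops included, and the job is handed in when it is done.

```bash
mkdir -p pics; cat > h.py <<'E'
import numpy as np, cv2
from plant import get_obs, capture
def snap(name, fn=None):
    c=capture(name)
    if fn: cv2.imwrite('pics/'+fn, c['color'][:,:,::-1])
    return c
def ray(c,uv,z):
    R=cv2.Rodrigues(np.array(c['rvec'],float))[0]; t=np.array(c['tvec'],float).ravel()
    o=-R.T@t; d=R.T@np.linalg.inv(c['mtx'])@np.array([uv[0],uv[1],1.])
    return o+d*(z-o[2])/d[2]
def proj(c,p):
    return cv2.projectPoints(np.array(p,float).reshape(-1,1,3),np.array(c['rvec'],float),np.array(c['tvec'],float),np.array(c['mtx'],float),None)[0].reshape(-1,2)
def blobs(img,lo,hi,amin=30):
    hsv=cv2.cvtColor(img,cv2.COLOR_RGB2HSV)
    m=cv2.inRange(hsv,np.array(lo),np.array(hi))
    n,l,s,ce=cv2.connectedComponentsWithStats(m)
    return [(ce[i].round(1),s[i]) for i in range(1,n) if s[i][4]>=amin]
E
python3 - <<'E'
from h import *
import pickle
cs={n:snap(n) for n in("scene","side")}
pickle.dump(cs,open('c0.pkl','wb'))
for n,c in cs.items():
    cv2.imwrite(f'pics/{n}0.png',c['color'][:,:,::-1])
    R=cv2.Rodrigues(c['rvec'])[0]; print(n,(-R.T@np.ravel(c['tvec'])).round(),R.round(2).tolist(),c['mtx'].round().tolist())
o=get_obs(); print({k:np.round(v,3).tolist() for k,v in o.items()})
E
```

```text
scene [930. 681. 730.] [[-0.86, 0.51, -0.02], [0.34, 0.55, -0.77], [-0.38, -0.66, -0.64]] [[427.0, 0.0, 277.0], [0.0, 427.0, 214.0], [0.0, 0.0, 1.0]]
side [  32. -900.  834.] [[0.87, -0.49, -0.01], [-0.28, -0.47, -0.84], [0.41, 0.73, -0.55]] [[511.0, 0.0, 280.0], [0.0, 511.0, 206.0], [0.0, 0.0, 1.0]]
{'time': 0.1, 'joint_positions': [1.025, 0.343, 1.525, -0.0, 1.275, -0.146], 'dq': [0.0, -0.002, -0.003, -0.0, 0.001, -0.0], 'tau': [0.002, -43.2, -24.469, 0.072, 0.053, -0.0], 'tool_pos': [204.257, 483.519, 404.109], 'tcp_rot': [-3.14, -0.0, 2.742], 'contact_force': [0.211, 0.491, 0.653], 'moment': [0.029, 0.08, -0.019], 'grip_width': 91.627}
```

View pics/scene0.png

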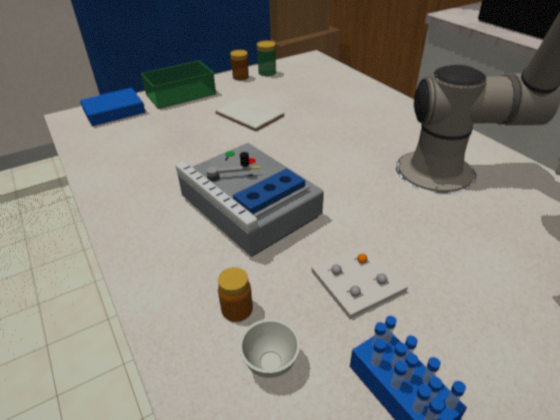

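View pics/side0.png

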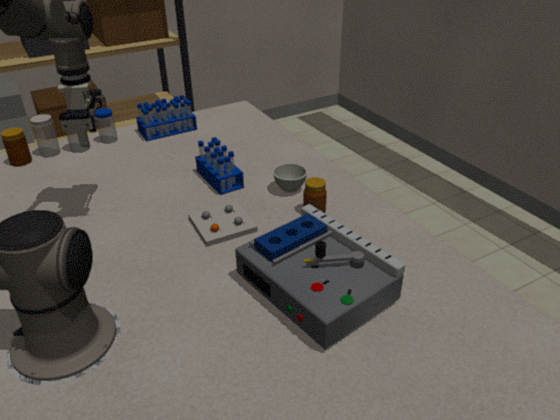

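The scene view shows three steel balls at about (336,269), (355,291) and (382,279), the orange ball at (362,258), and wells at (253,196), (270,188) and (286,180). The green tag is at (230,154), the red tag is partly hidden at (251,160), the knob is at (245,158) and the pivot at (213,175). In the side view the balls are at (206,215), (228,209) and (238,221), orange is at (214,227), green at (347,299), red at (317,287), the knob at (320,245) and the pivot at (357,259).

```bash
python3 - <<'E'
from h import *
import pickle
cs=pickle.load(open('c0.pkl','rb'))
a,b=cs['scene'],cs['side']
def two(p,q):
    P=[]
    for c in(a,b):
        R=cv2.Rodrigues(c['rvec'])[0]; P.append(c['mtx']@np.c_[R,np.ravel(c['tvec'])])
    X=cv2.triangulatePoints(P[0],P[1],np.array(p,float).reshape(2,1),np.array(q,float).reshape(2,1)); return (X[:3]/X[3]).ravel().round(1)
for n,p,q,z in [('b1',(336,269),(238,221),25),('b2',(355,291),(228,209),25),('b3',(382,279),(206,215),25),('or',(362,258),(214,227),25),
 ('piv',(213,174),(357,257),115),('knob',(244,153),(320,243),157),('nose',(259,167),(306,262),111),('w0',(253,196),(307,225),120),('w1',(270,188),(291,232),120),('w2',(286,180),(275,239),120),('green',(230,154),(347,299),93)]:
    print(n,two(p,q),ray(a,p,z)[:2].round(1),ray(b,q,z)[:2].round(1))
print('red',ray(b,(317,287),93))
for n,c in cs.items():
    print(n,'G',blobs(c['color'],(45,150,80),(75,255,255),15),'R',[x for x in blobs(c['color'],(0,200,120),(4,255,255),8)],'O',blobs(c['color'],(8,200,160),(16,255,255),15))
E
```

```text
b1 [501.3 184.   24.2] [500.4 185. ] [501.6 182.2]
b2 [503.7 254.9  23.3] [504.  256.1] [503.2 252.1]
b3 [435.6 259.1  23.8] [433.7 260.5] [436.2 255.6]
or [431.5 189.1  25.7] [430.1 188.9] [432.3 189.6]
piv [ 622.7 -191.8  105.5] [ 624.8 -176. ] [ 617.5 -201.5]
knob [ 542.2 -161.6  156.9] [ 541.1 -160.7] [ 543.1 -162. ]
nose [ 510.8 -151.5  109.3] [ 508.3 -146.5] [ 512.5 -154.6]
w0 [584.8 -40.8 116.6] [584.9 -35.5] [583.6 -45.4]
w1 [535.9 -46.3 117.1] [535.5 -41.4] [535.4 -50.6]
w2 [487.9 -52.4 118.4] [485.9 -48.9] [489.  -55.6]
green [ 533.7 -278.3   89.8] [ 533.2 -271.2] [ 533.8 -281.6]
red [ 500.14258369 -219.23501217   93.        ]
scene G [(array([153.5,  96.8]), array([151,  93,   6,   9,  19], dtype=int32)), (array([229.3, 153.4]), array([226, 152,   8,   4,  24], dtype=int32))] R [(array([251.3, 160.4]), array([249, 159,   6,   4,  20], dtype=int32))] O [(array([361.9, 257.5]), array([358, 255,   8,   5,  20], dtype=int32))]
side G [(array([346.7, 299. ]), array([341, 295,  12,   9,  75], dtype=int32))] R [(array([316.7, 286.3]), array([311, 283,  12,   8,  70], dtype=int32))] O []
```

```bash
python3 -m pendant '[[[-0.035,-0.014,0],[0,0,-0.1],0.06],[[-0.075,-0.03,0.01],[0,0,-0.2],0.06],[[-0.11,-0.044,0.02],[0,0,-0.3],0.06],[[-0.15,-0.06,0.03],[0,0,-0.4],0.06],[[-0.185,-0.074,0.04],[0,0,-0.4],0.06],[[-0.22,-0.088,0.05],[0,0,-0.4],0.06],[[-0.26,-0.104,0.05],[0,0,-0.4],0.06],[[-0.295,-0.118,0.05],[0,0,-0.4],0.06],[[-0.325,-0.13,0.05],[0,0,-0.4],0.06],[[-0.345,-0.139,0.05],[0,0,-0.4],0.06]]'; python3 - <<'E'
from h import *
import pickle
c=snap('wrist','w1.png'); pickle.dump(c,open('w1.pkl','wb'))
o=get_obs(); print(o['time'],o['tool_pos'],o['tcp_rot'],o['grip_width'])
R=cv2.Rodrigues(c['rvec'])[0]; print((-R.T@np.ravel(c['tvec'])).round(),R.round(2).tolist())
print(proj(c,[[501,184,25],[503.7,254.9,25],[435.6,259,25],[431.5,189,25]]).round(1))
E
```

```text
time: 0.93
tool_pos: [469.9, 218.9, 354.3]
tcp_rot: [-3.141, -0.0, 3.14]
contact_force: [-0.2, 0.2, -0.6]
grip_width: 59.6
0.9833 [471.66288359 217.2356802  354.2986023 ] [-3.13995103e+00  1.59407592e-03  3.13832263e+00] 59.670927396064826
[395. 219. 333.] [[0.0, 1.0, -0.0], [0.96, -0.0, 0.28], [0.28, -0.0, -0.96]]
[[250.1 227.4]
 [316.6 229.6]
 [322.7 165.6]
 [252.9 161.6]]
```

View pics/w1.png

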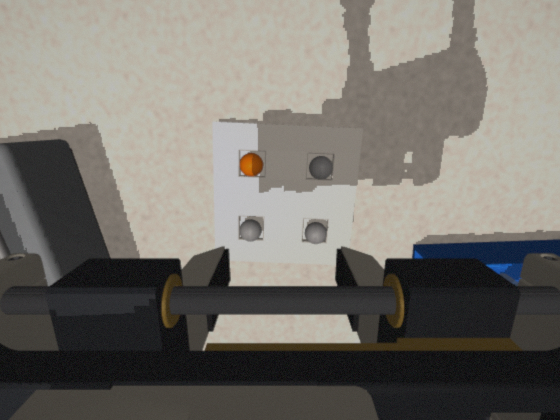

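The wrist view shows the tray with steel balls at about (250,230), (316,233) and (321,168), and orange at (251,164).

```bash
python3 - <<'E'
from h import *
import pickle
c=pickle.load(open('w1.pkl','rb'))
g=cv2.cvtColor(c['color'],cv2.COLOR_RGB2GRAY)
h=cv2.HoughCircles(cv2.resize(g[130:260,200:380],None,fx=3,fy=3,interpolation=cv2.INTER_CUBIC),cv2.HOUGH_GRADIENT,1,100,param1=120,param2=14,minRadius=28,maxRadius=42)
for x,y,r in h[0]:
    u=(200+x/3,130+y/3); print(np.round(u,1),round(r/3,1),ray(c,u,25).round(1))
s=c['color'].max(2); 
for u in [(250,230),(316,232.5),(320.5,167.5),(251.3,163.8)]: print(u,ray(c,u,25).round(1))
o=get_obs(); print(o['tool_pos'])
E
```

```text
[320.8 167.8] 11.9 [437.8 257.2  25. ]
[250.5 230.5] 11.1 [504.6 184.3  25. ]
[250.5 164.8] 12.3 [434.7 186.5  25. ]
[315.5 233.8] 11.8 [508.5 253.8  25. ]
(250, 230) [504.  183.8  25. ]
(316, 232.5) [506.9 254.3  25. ]
(320.5, 167.5) [437.5 256.8  25. ]
(251.3, 163.8) [433.7 187.3  25. ]
[471.66288359 217.2356802  354.2986023 ]
```

```bash
python3 -m pendant '[[[-0.01,-0.01,0.03],[0,0,0],0.046],[[-0.02,-0.02,0.06],[0,0,0],0.046],[[-0.03,-0.03,0.09],[0,0,0],0.046],[[-0.034,-0.037,0.115],[0,0,0],0.046],[[-0.034,-0.037,0.125],[0,0,0],0.046],[[-0.034,-0.037,0.125],[0,0,0],0.046],[[-0.034,-0.037,0.125],[0,0,0],0.046]]'; python3 - <<'E'
from h import *
for i in range(2):
    c=snap('wrist','w2.png'); o=get_obs(); print(o['time'],o['tool_pos'],o['tcp_rot'],o['grip_width'])
E
```

```text
time: 1.57
tool_pos: [501.9, 184.8, 230.0]
tcp_rot: [3.141, -0.001, -3.141]
contact_force: [-0.5, -0.6, 0.9]
grip_width: 45.9
1.6167 [502.13850738 184.97696086 230.87554122] [ 3.14106599e+00  1.43879968e-03 -3.14082813e+00] 45.90976184880604
1.6667 [502.25230174 185.05126727 231.33436815] [ 3.14085184e+00  2.61663125e-03 -3.14057054e+00] 45.67801334990145
```

View pics/w2.png

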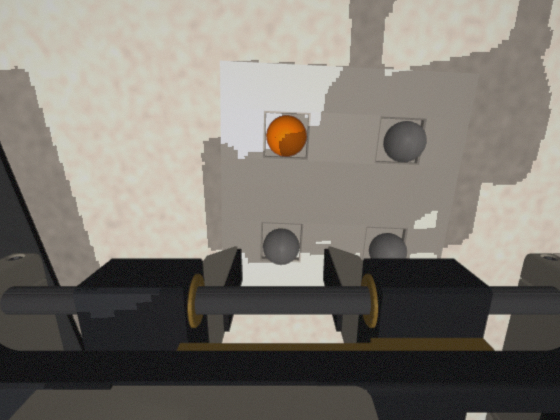

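The wrist view shows ball 1 at (281,246), centred between the fingers, with the orange ball at (287,136) clear of them.

```bash
python3 - <<'E'
from h import *
c=snap('wrist'); o=get_obs(); print(o['tool_pos'])
for u in [(281.5,246),(388,251),(405,142),(287,136)]: print(ray(c,u,25).round(1))
E
```

```text
[502.2397185  185.01868394 231.44509157]
[504.3 184.4  25. ]
[507.8 254.2  25. ]
[438.1 257.3  25. ]
[434.7 187.6  25. ]
```

```bash
python3 -m pendant '[[[-0.001,0,0.015],[0,0,0],0.046],[[-0.001,0,0.028],[0,0,0],0.046],[[-0.001,0,0.0325],[0,0,0],0.046],[[-0.001,0,0.0325],[0,0,0],0.046],[[-0.001,0,0.0325],[0,0,0],0.018],[[-0.001,0,0.0325],[0,0,0],0.018],[[-0.001,0,0.0325],[0,0,0],0.018],[[-0.001,0,0.0325],[0,0,0],0.018]]'; python3 -c "
from h import *
o=get_obs(); print(o['tool_pos'],o['contact_force'],o['grip_width'])"
```

```text
time: 2.38
tool_pos: [503.2, 184.4, 197.9]
tcp_rot: [3.141, 0.001, -3.141]
contact_force: [-0.2, -0.4, -0.3]
grip_width: 23.4
[503.23164308 184.36530578 197.92561149] [-0.20043844 -0.37657069 -0.27597732] 23.43296931211803
```

```bash
python3 -m pendant '[[[0,0,-0.02],[0,0,0],0.018],[[0,0,-0.055],[0,0,0],0.018],[[-0.01,0,-0.095],[0,0,0],0.018],[[-0.02,-0.03,-0.12],[0,0,0],0.018],[[-0.03,-0.07,-0.133],[0,0,0],0.018],[[-0.04,-0.11,-0.133],[0,0,0],0.018],[[-0.05,-0.15,-0.133],[0,0,0],0.018],[[-0.06,-0.19,-0.133],[0,0,0],0.018],[[-0.067,-0.22,-0.133],[0,0,0],0.018],[[-0.067,-0.23,-0.133],[0,0,0],0.018]]';  python3 -m pendant '[[[0,0,0],[0,0,0],0.018],[[0,0,0],[0,0,0],0.018]]'; python3 - <<'E'
from h import *
import pickle
c=snap('wrist','w3.png'); pickle.dump(c,open('w3.pkl','wb')); o=get_obs(); print(o['time'],o['tool_pos'],o['tcp_rot'],o['grip_width'])
E
```

```text
time: 3.22
tool_pos: [570.8, -50.1, 330.4]
tcp_rot: [-3.14, 0.001, 3.138]
contact_force: [-0.1, -0.1, -0.4]
grip_width: 22.0
time: 3.38
tool_pos: [569.7, -45.5, 330.1]
tcp_rot: [3.141, -0.001, 3.141]
contact_force: [0.1, 0.4, 0.1]
grip_width: 22.4
3.4333 [569.74161762 -44.64611733 330.17265752] [ 3.14076382e+00 -5.47710944e-04 -3.14111810e+00] 22.365929268604987
```

View pics/w3.png

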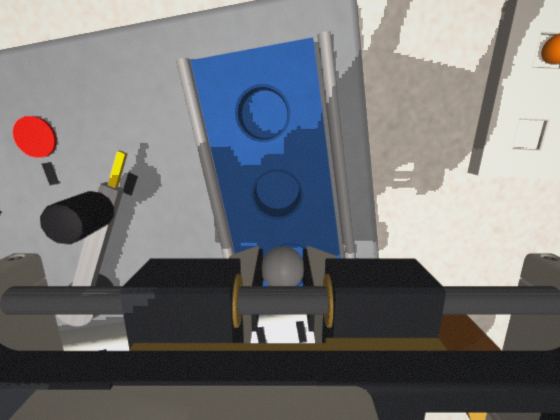

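The wrist view shows ball 1 held at (283,267), the rims of w2 at about (263,112) and w1 at about (277,190), and low grey rails along both sides of the block. The red tag is at (35,136) and the yellow nose tip at (120,153).

```bash
python3 - <<'E'
from h import *
import pickle
c=pickle.load(open('w3.pkl','rb'))
g=cv2.cvtColor(c['color'],cv2.COLOR_RGB2GRAY)
x0,y0=200,60
im=cv2.resize(g[y0:240,x0:330],None,fx=3,fy=3,interpolation=cv2.INTER_CUBIC)
im=cv2.createCLAHE(3,(4,4)).apply(im)
h=cv2.HoughCircles(im,cv2.HOUGH_GRADIENT,1,60,param1=120,param2=14,minRadius=60,maxRadius=90)
for x,y,r in h[0][:4]:
    u=(x0+x/3,y0+y/3); print(np.round(u,1),round(r/3,1),ray(c,u,120).round(1))
print('static', proj(c,[[584.8,-40.8,120],[535.9,-46.3,120],[487.9,-52.4,120]]).round(1))
o=get_obs();t=o['tool_pos']; print(t,'ball seen',ray(c,(283,267),t[2]-159-13).round(1))
print('nose',ray(c,(121,153),111).round(1),'red',ray(c,(35,136.5),93).round(1),'knobtop',ray(c,(63,224),157).round(1))
cv2.imwrite('pics/w3c.png',cv2.resize(c['color'][60:300,180:360,::-1],None,fx=3.3,fy=2.5))
b=pickle.load(open('c0.pkl','rb'))
s=np.hstack([cv2.resize(b['scene']['color'][140:220,170:310,::-1],(700,400),interpolation=cv2.INTER_CUBIC)]); s2=cv2.resize(b['side']['color'][200:320,230:410,::-1],(700,467//1),interpolation=cv2.INTER_CUBIC)
cv2.imwrite('pics/st.png',np.vstack([s,s2])[:867]); 
E
python3 -c "
import cv2;i=cv2.imread('pics/st.png');cv2.imwrite('pics/st.png',cv2.resize(i,None,fx=.69,fy=.69))"
```

```text
[261.2 113.5] 26.9 [488.9 -58.  120. ]
[278.2 188.2] 20.1 [533.6 -48.2 120. ]
[299.8  74.2] 22.8 [467.6 -35.5 120. ]
static [[289.5 262.6]
 [281.2 191.8]
 [270.6 111.7]]
[569.74161762 -44.64611733 330.17265752] ball seen [569.2 -45.3 158.2]
nose [ 512.5 -148.4  111. ] red [ 502.9 -215.1   93. ] knobtop [ 544.9 -160.4  157. ]
```

View pics/st.png

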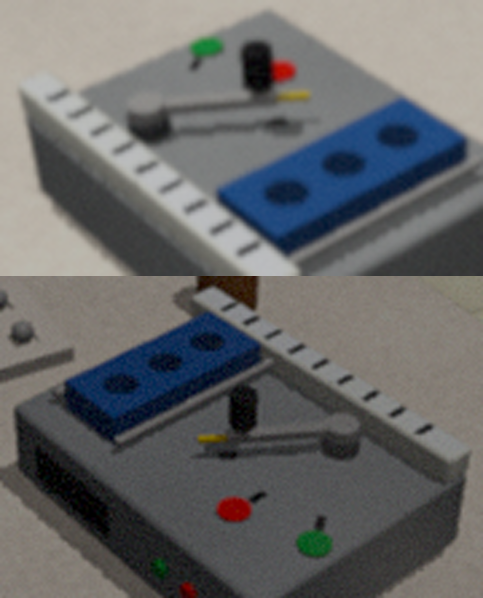

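The static crops show that the rails are low, down on the deck and below the block top, so the fingers clear them. The wells sit symmetrically on the block. I'll read the rims from the wrist crop.

View pics/w3c.png

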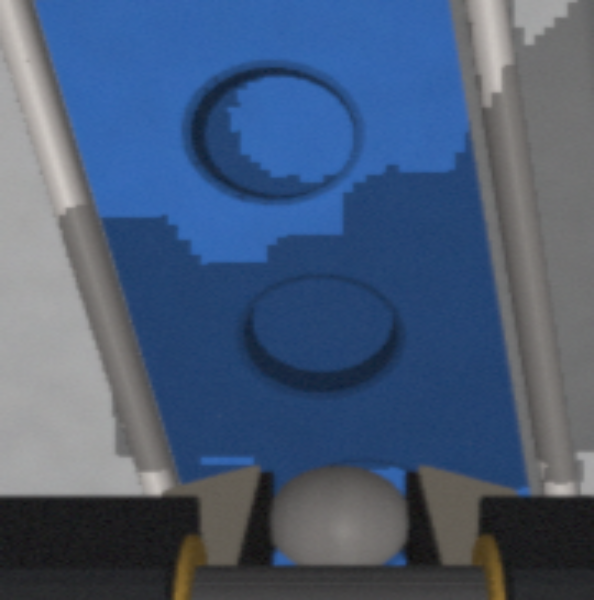

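The crop shows the w2 rim spanning x 186–362, y 62–202, and the w1 rim spanning x 243–402, y 274–393. That puts their centres at about (263.0,112.8) and (277.7,193.4) in the full image.

```bash
python3 - <<'E'
from h import *
import pickle
c=pickle.load(open('w3.pkl','rb'))
for u in [(263,112.8),(277.7,193.4),(277.7,193.4-24),(277.7,193.4+24)]: print(ray(c,u,120).round(1))
c=snap('wrist'); print(get_obs()['tool_pos'],ray(c,(283,267),158).round(1))
E
```

```text
[488.5 -56.9 120. ]
[536.9 -48.5 120. ]
[521.8 -48.4 120. ]
[552.8 -48.6 120. ]
[569.74868187 -44.17670245 330.23714096] [569.3 -44.4 158. ]
```

```bash
python3 -m pendant '[[[0.015,-0.0015,0],[0,0,0],0.018],[[0.028,-0.003,0],[0,0,0],0.018],[[0.033,-0.0035,0],[0,0,0],0.018],[[0.033,-0.0035,0.008],[0,0,0],0.018],[[0.033,-0.0035,0.016],[0,0,0],0.018],[[0.033,-0.0035,0.022],[0,0,0],0.018],[[0.033,-0.0035,0.027],[0,0,0],0.018],[[0.033,-0.0035,0.029],[0,0,0],0.018],[[0.033,-0.0035,0.029],[0,0,0],0.018]]'; python3 - <<'E'
from h import *
import pickle
c=snap('wrist','w4.png'); pickle.dump(c,open('w4.pkl','wb')); o=get_obs(); print(o['tool_pos'],o['contact_force'],o['grip_width'])
E
```

```text
time: 4.23
tool_pos: [537.2, -49.1, 300.2]
tcp_rot: [3.141, -0.002, -3.141]
contact_force: [-0.2, -0.4, -1.2]
grip_width: 22.1
[537.26943915 -49.20733692 300.71043427] [ 0.06830099 -0.17373411 -0.01193091] 21.95166150643796
```

View pics/w4.png

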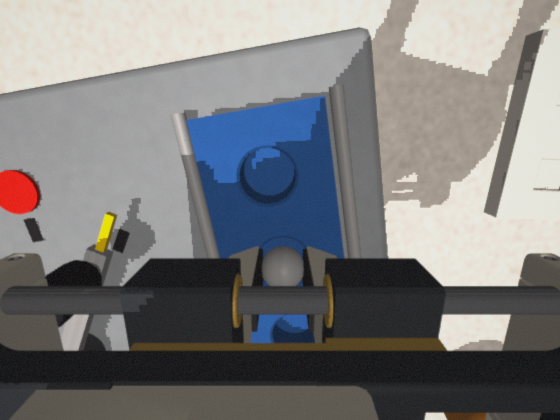

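The wrist view shows the ball at (283,267) inside the w1 rim, with no contact force, and w2 at about (268,174). I'm releasing it.

```bash
python3 -m pendant '[[[0,0.001,0.001],[0,0,0],0.018],[[0,0.001,0.001],[0,0,0],0.036],[[0,0.001,0.001],[0,0,0],0.036],[[0,0.001,0.001],[0,0,0],0.036],[[0,0.001,-0.02],[0,0,0],0.036],[[0,0.001,-0.04],[0,0,0],0.036],[[-0.02,0.001,-0.04],[0,0,0],0.036],[[-0.04,0.001,-0.04],[0,0,0],0.036],[[-0.04,0.001,-0.04],[0,0,0],0.036],[[-0.04,0.001,-0.04],[0,0,0],0.036]]'; python3 - <<'E'
from h import *
import pickle
c=pickle.load(open('w4.pkl','rb')); print('w2',ray(c,(268,174),120).round(1))
c=snap('wrist','w5.png'); pickle.dump(c,open('w5.pkl','wb')); o=get_obs(); print(o['tool_pos'],o['contact_force'],o['grip_width'])
cv2.imwrite('pics/w5.png',cv2.resize(c['color'][30:260,:380,::-1],None,fx=2,fy=2))
E
```

```text
time: 5.12
tool_pos: [577.2, -48.2, 341.0]
tcp_rot: [3.141, -0.0, -3.141]
contact_force: [-0.7, -0.3, -0.2]
grip_width: 35.8
w2 [487.1 -56.8 120. ]
[576.65173693 -48.12167398 340.84199283] [-0.52989711  0.52515015  0.03889565] 35.7554948546097
```

View pics/w5.png

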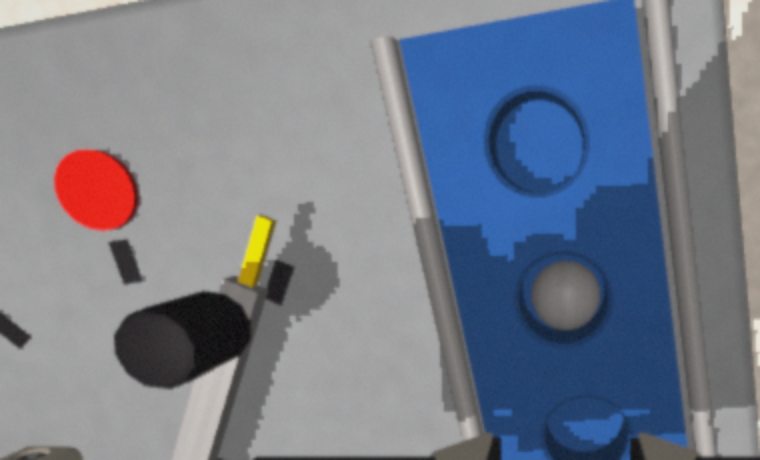

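Ball 1 sits in w1 at (565,295). In crop pixels (2×) the empty wells are w2 at (536,141) and w0 at about (588,438), with the red tag at (97,189), knob top at (154,345) and nose tip at (266,217).

```bash
python3 - <<'E'
from h import *
import pickle
c=pickle.load(open('w5.pkl','rb'))
for n,u,z in [('w2',(268.3,100.5),120),('w1',(281.8,178.8),120),('w0',(293.8,249),120),('ball1',(283,177.5),110),('knob',(77,202.5),157),('nose',(133,138.5),111),('red',(48.5,124.5),93)]: print(n,ray(c,u,z).round(1))
print(get_obs()['tool_pos'])
E
```

```text
w2 [488.5 -57.1 120. ]
w1 [537.1 -48.8 120. ]
w0 [587.1 -40.3 120. ]
ball1 [537.9 -48.  110. ]
knob [ 543.8 -161.3  157. ]
nose [ 511.7 -147.7  111. ]
red [ 502.9 -215.1   93. ]
[576.65173693 -48.12167398 340.84199283]
```

```bash
python3 -m pendant '[[[0.008,0.035,0],[0,0,0],0.044],[[0.016,0.07,0],[0,0,0],0.044],[[0.025,0.108,0],[0,0,0],0.044],[[0.034,0.146,0],[0,0,0],0.044],[[0.043,0.183,0.01],[0,0,0],0.044],[[0.052,0.22,0.03],[0,0,0],0.044],[[0.06,0.255,0.05],[0,0,0],0.044],[[0.067,0.285,0.07],[0,0,0],0.044],[[0.071,0.3,0.09],[0,0,0],0.044],[[0.071,0.3025,0.11],[0,0,0],0.044]]'; python3 -m pendant '[[[0,0,0],[0,0,0],0.044],[[0,0,0],[0,0,0],0.044],[[0,0,0],[0,0,0],0.044]]'
```

```text
time: 6.0
tool_pos: [503.8, 256.9, 230.4]
tcp_rot: [3.141, -0.001, -3.138]
contact_force: [0.5, -0.5, -0.2]
grip_width: 44.0
time: 6.25
tool_pos: [506.3, 253.7, 232.3]
tcp_rot: [3.141, 0.001, 3.141]
contact_force: [0.7, 0.4, 0.0]
grip_width: 43.9
```

```bash
python3 -m pendant '[[[0,0.001,0.015],[0,0,0],0.044],[[0,0.001,0.028],[0,0,0],0.044],[[0,0.001,0.034],[0,0,0],0.044],[[0,0.001,0.034],[0,0,0],0.044],[[0,0.001,0.034],[0,0,0],0.018],[[0,0.001,0.034],[0,0,0],0.018],[[0,0.001,0.034],[0,0,0],0.018],[[0,0.001,0.034],[0,0,0],0.018]]'
```

```text
time: 6.92
tool_pos: [506.3, 255.3, 198.0]
tcp_rot: [3.141, 0.001, -3.141]
contact_force: [0.5, -1.3, 0.2]
grip_width: 22.2
```

```bash
python3 -m pendant '[[[0,0,-0.02],[0,0,0],0.018],[[0,0,-0.055],[0,0,0],0.018],[[0,0,-0.09],[0,0,0],0.018],[[-0.005,-0.025,-0.115],[0,0,0],0.018],[[-0.015,-0.06,-0.133],[0,0,0],0.018],[[-0.025,-0.095,-0.133],[0,0,0],0.018],[[-0.035,-0.13,-0.133],[0,0,0],0.018],[[-0.045,-0.165,-0.133],[0,0,0],0.018],[[-0.055,-0.2,-0.133],[0,0,0],0.018],[[-0.063,-0.235,-0.133],[0,0,0],0.018]]';  python3 -m pendant '[[[-0.009,-0.03,0],[0,0,0],0.018],[[-0.014,-0.05,0],[0,0,0],0.018],[[-0.0165,-0.061,0],[0,0,0],0.018],[[-0.0165,-0.061,0],[0,0,0],0.018],[[-0.0165,-0.061,0],[0,0,0],0.018],[[-0.0165,-0.061,0],[0,0,0],0.018]]'; python3 - <<'E'
from h import *
c=snap('wrist'); o=get_obs();print(o['tool_pos'],o['grip_width'])
g=c['color'][235:292,262:304]; 
h=cv2.HoughCircles(cv2.resize(cv2.cvtColor(g,cv2.COLOR_RGB2GRAY),None,fx=4,fy=4),cv2.HOUGH_GRADIENT,1,100,param1=100,param2=10,minRadius=70,maxRadius=95)
print(h[0]/4+[262,235,0] if h is not None else None, g[:,20,2].tolist()[::6])
E
```

```text
time: 7.75
tool_pos: [569.3, 18.6, 330.7]
tcp_rot: [3.142, 0.001, -3.141]
contact_force: [0.4, 0.5, -1.0]
grip_width: 22.1
time: 8.25
tool_pos: [585.3, -39.3, 330.2]
tcp_rot: [3.141, -0.0, -3.14]
contact_force: [0.8, 0.5, -0.5]
grip_width: 22.4
[585.27609275 -39.13201076 330.27909155] 22.212347379058134
None [111, 112, 68, 83, 100, 112, 124, 114, 108, 56]
```

```bash
python3 -m pendant '[[[-0.001,-0.0015,0.008],[0,0,0],0.018],[[-0.001,-0.0015,0.016],[0,0,0],0.018],[[-0.001,-0.0015,0.022],[0,0,0],0.018],[[-0.001,-0.0015,0.027],[0,0,0],0.018],[[-0.001,-0.0015,0.029],[0,0,0],0.018],[[-0.001,-0.0015,0.029],[0,0,0],0.018],[[-0.001,-0.0015,0.029],[0,0,0],0.018],[[-0.001,-0.0015,0.029],[0,0,0],0.018]]'
```

```text
time: 8.97
tool_pos: [586.7, -42.2, 301.5]
tcp_rot: [-3.142, 0.001, -3.141]
contact_force: [0.1, 0.3, -0.5]
grip_width: 22.2
```

```bash
python3 -m pendant '[[[0,0.001,0.001],[0,0,0],0.018],[[0,0.001,0.001],[0,0,0],0.036],[[0,0.001,0.001],[0,0,0],0.036],[[0,0.001,0.001],[0,0,0],0.036],[[0,0.001,-0.02],[0,0,0],0.036],[[0,0.001,-0.045],[0,0,0],0.036],[[0,0.001,-0.055],[0,0,0],0.036],[[-0.02,0.001,-0.055],[0,0,0],0.036],[[-0.025,0.001,-0.055],[0,0,0],0.036],[[-0.025,0.001,-0.055],[0,0,0],0.036]]'; python3 - <<'E'
from h import *
c=snap('wrist'); o=get_obs(); print(o['tool_pos'],o['grip_width'])
cv2.imwrite('pics/w6.png',cv2.resize(c['color'][30:260,:380,::-1],None,fx=2,fy=2))
print(proj(c,[[586,-41,110],[537,-48.6,110],[488.5,-57,120]]).round())
for z in (110,): 
  for x,y in [(586,-41),(537,-48.6),(488.5,-57)]:
    u,v=proj(c,[[x,y,z]])[0].astype(int); print(c['color'][v-3:v+4,u-3:u+4].reshape(-1,3).mean(0).round())
E
```

```text
time: 9.8
tool_pos: [612.2, -41.2, 355.6]
tcp_rot: [3.142, 0.0, -3.141]
contact_force: [-0.6, -0.1, -1.6]
grip_width: 35.6
[611.48916309 -41.15492654 355.20254714] 35.985964773443605
[[283. 191.]
 [272. 123.]
 [258.  43.]]
[124. 121. 119.]
[193. 188. 185.]
[ 52. 101. 173.]
```

```bash
python3 -m pendant '[[[0.018,0.03,0],[0,0,0],0.044],[[0.036,0.06,0],[0,0,0],0.044],[[0.056,0.094,0],[0,0,0],0.044],[[0.076,0.128,0],[0,0,0],0.044],[[0.095,0.162,0],[0,0,0],0.044],[[0.113,0.195,0.02],[0,0,0],0.044],[[0.131,0.225,0.045],[0,0,0],0.044],[[0.148,0.255,0.07],[0,0,0],0.044],[[0.165,0.28,0.095],[0,0,0],0.044],[[0.175,0.2985,0.115],[0,0,0],0.044]]'; python3 -m pendant '[[[0,0,0.009],[0,0,0],0.044],[[0,0,0.009],[0,0,0],0.044],[[0,0,0.009],[0,0,0],0.044],[[0,0,0.009],[0,0,0],0.044]]'
```

```text
time: 10.68
tool_pos: [433.3, 258.5, 239.2]
tcp_rot: [-3.141, -0.003, -3.14]
contact_force: [-0.8, -1.0, -0.2]
grip_width: 44.1
time: 11.02
tool_pos: [437.3, 256.5, 233.1]
tcp_rot: [3.141, 0.002, 3.141]
contact_force: [0.1, -0.9, -0.1]
grip_width: 43.9
```

```bash
python3 -m pendant '[[[0,0.001,0.015],[0,0,0],0.044],[[0,0.001,0.028],[0,0,0],0.044],[[0,0.001,0.0345],[0,0,0],0.044],[[0,0.001,0.0345],[0,0,0],0.044],[[0,0.001,0.0345],[0,0,0],0.018],[[0,0.001,0.0345],[0,0,0],0.018],[[0,0.001,0.0345],[0,0,0],0.018],[[0,0.001,0.0345],[0,0,0],0.018]]'
```

```text
time: 11.68
tool_pos: [436.7, 258.3, 198.4]
tcp_rot: [3.141, 0.001, -3.141]
contact_force: [0.8, -0.6, -0.6]
grip_width: 22.4
```

```bash
python3 -m pendant '[[[0,0,-0.02],[0,0,0],0.018],[[0,0,-0.055],[0,0,0],0.018],[[0,0,-0.09],[0,0,0],0.018],[[-0.005,-0.025,-0.115],[0,0,0],0.018],[[-0.01,-0.06,-0.133],[0,0,0],0.018],[[-0.016,-0.095,-0.133],[0,0,0],0.018],[[-0.022,-0.13,-0.133],[0,0,0],0.018],[[-0.028,-0.165,-0.133],[0,0,0],0.018],[[-0.034,-0.2,-0.133],[0,0,0],0.018],[[-0.04,-0.235,-0.133],[0,0,0],0.018]]';  python3 -m pendant '[[[-0.006,-0.03,0],[0,0,0],0.018],[[-0.01,-0.06,0],[0,0,0],0.018],[[-0.012,-0.08,0],[0,0,0],0.018],[[-0.012,-0.08,0],[0,0,0],0.018],[[-0.012,-0.08,0],[0,0,0],0.018],[[-0.012,-0.08,0],[0,0,0],0.018],[[-0.012,-0.08,0],[0,0,0],0.018]]'
```

```text
time: 12.52
tool_pos: [476.4, 21.7, 331.2]
tcp_rot: [-3.142, 0.001, -3.141]
contact_force: [1.3, 0.9, -1.2]
grip_width: 22.3
time: 13.1
tool_pos: [488.4, -55.7, 330.8]
tcp_rot: [3.141, -0.0, -3.14]
contact_force: [-1.1, -0.4, 0.1]
grip_width: 22.4
```

```bash
python3 -m pendant '[[[0,-0.001,0.008],[0,0,0],0.018],[[0,-0.001,0.016],[0,0,0],0.018],[[0,-0.001,0.022],[0,0,0],0.018],[[0,-0.001,0.027],[0,0,0],0.018],[[0,-0.001,0.0295],[0,0,0],0.018],[[0,-0.001,0.0295],[0,0,0],0.018],[[0,-0.001,0.0295],[0,0,0],0.018],[[0,-0.001,0.0295],[0,0,0],0.018]]'
```

```text
time: 13.77
tool_pos: [488.7, -57.7, 301.4]
tcp_rot: [-3.142, 0.0, -3.141]
contact_force: [-0.6, -0.3, -0.2]
grip_width: 22.2
```

```bash
python3 -m pendant '[[[0,0.001,0.001],[0,0,0],0.018],[[0,0.001,0.001],[0,0,0],0.036],[[0,0.001,0.001],[0,0,0],0.036],[[0,0.001,0.001],[0,0,0],0.036],[[0,0.001,-0.02],[0,0,0],0.036],[[0,0.001,-0.05],[0,0,0],0.036],[[0,0.001,-0.08],[0,0,0],0.036],[[-0.03,-0.02,-0.1],[0,0,0],0.036],[[-0.06,-0.04,-0.1],[0,0,0],0.03],[[-0.09,-0.06,-0.1],[0,0,0],0]]';python3 -m pendant '[[[-0.03,-0.02,0],[0,0,0],0],[[-0.04,-0.04,0],[0,0,0],0],[[-0.04,-0.06,0],[0,0,0],0],[[-0.04,-0.07,0],[0,0,0],0],[[-0.04,-0.07,0],[0,0,0],0],[[-0.04,-0.07,0],[0,0,0],0]]'; python3 - <<'E'
from h import *
import pickle
c=snap('wrist','w7.png'); o=get_obs(); print(o['tool_pos'],o['grip_width'])
pickle.dump(c,open('w7.pkl','wb'))
cv2.imwrite('pics/w7.png',cv2.resize(c['color'][:270,:,::-1],None,fx=1.42,fy=2))
E
```

```text
time: 14.6
tool_pos: [579.5, -118.3, 403.8]
tcp_rot: [-3.14, 0.005, -3.141]
contact_force: [0.5, 0.6, 0.0]
grip_width: 27.5
time: 15.1
tool_pos: [618.3, -187.6, 401.2]
tcp_rot: [3.141, -0.0, 3.141]
contact_force: [0.1, -0.5, -0.3]
grip_width: 0.1
[ 618.28470008 -186.96465704  401.41670075] 0.5087083123967026
```

View pics/w7.png

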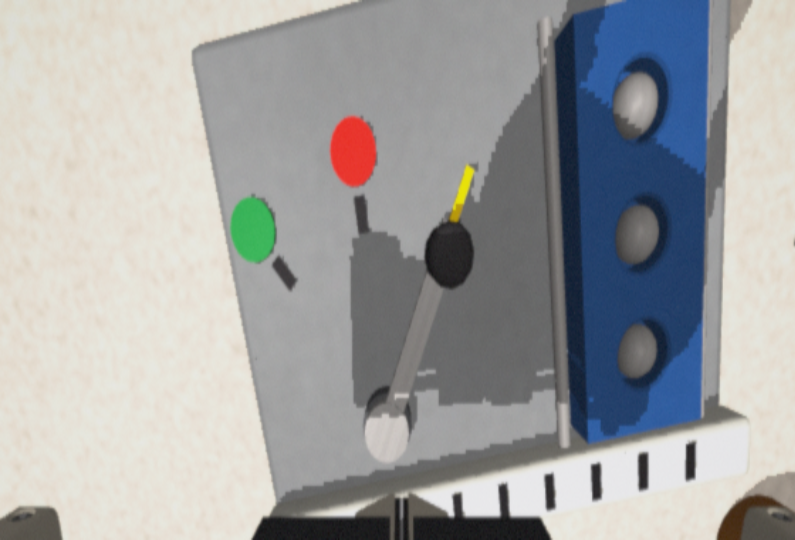

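All three wells hold a steel ball. In this scaled crop the green tag is at (254,230), the red tag at (354,151), the knob at (449,254), the pivot cap at (387,430) and the nose tip at (471,168).

```bash
python3 - <<'E'
from h import *
import pickle
from scipy.optimize import least_squares
c=pickle.load(open('w7.pkl','rb')); im=c['color']
g=max(blobs(im,(45,120,60),(80,255,255)),key=lambda b:b[1][4])[0]; r=max((b for b in blobs(im,(0,150,100),(6,255,255)) if b[0][1]<150),key=lambda b:b[1][4])[0]
G=ray(c,g,93)[:2];Rd=ray(c,r,93)[:2]
K=ray(c,(449/1.42,252/2),157)[:2];N=ray(c,(471/1.42,167/2),111)[:2]
p=least_squares(lambda p:[np.hypot(*(q-p))-d for q,d in((G,122),(Rd,122),(K,85),(N,122))],[622,-192])
P=p.x;A=lambda q:np.degrees(np.arctan2(*(q-P)[::-1]))%360
print(g,r,'G',G,'R',Rd,'K',K,'N',N,'P',P,p.fun.round(1),[A(q).round(1) for q in(G,Rd,K,N)])
print('pivcap',[ray(c,(272.5,215),z)[:2].round(1) for z in(115,125)])
a=np.arange(160,236,5.);print([(t,(P+85*np.array([np.cos(np.radians(t)),np.sin(np.radians(t))])).round(1).tolist()) for t in a])
t=np.radians(A(G));k=P+85*np.array([np.cos(t),np.sin(t)]);print('goal knob',k)
E
```

```text
[177.8 114.4] [248.3  75.2] G [ 535.25684598 -281.01502468] R [ 503.09809937 -216.99704307] K [ 544.82258338 -163.90236904] N [ 511.89184961 -147.38134375] P [ 623.38367271 -196.64793181] [ 0.  -0.   0.1 -0.1] [np.float64(223.8), np.float64(189.6), np.float64(157.4), np.float64(156.2)]
pivcap [array([ 622.6, -196.6]), array([ 619.6, -196.3])]
[(np.float64(160.0), [543.5, -167.6]), (np.float64(165.0), [541.3, -174.6]), (np.float64(170.0), [539.7, -181.9]), (np.float64(175.0), [538.7, -189.2]), (np.float64(180.0), [538.4, -196.6]), (np.float64(185.0), [538.7, -204.1]), (np.float64(190.0), [539.7, -211.4]), (np.float64(195.0), [541.3, -218.6]), (np.float64(200.0), [543.5, -225.7]), (np.float64(205.0), [546.3, -232.6]), (np.float64(210.0), [549.8, -239.1]), (np.float64(215.0), [553.8, -245.4]), (np.float64(220.0), [558.3, -251.3]), (np.float64(225.0), [563.3, -256.8]), (np.float64(230.0), [568.7, -261.8]), (np.float64(235.0), [574.6, -266.3])]
goal knob [ 561.98413132 -255.42799916]
```

```bash
python3 -m pendant '[[[0.02,0.006,0],[0,0,0.1],0.05],[[0.04,0.013,0],[0,0,0.2],0.05],[[0.06,0.019,0.01],[0,0,0.3],0.05],[[0.0735,0.024,0.03],[0,0,0.405],0.05],[[0.0735,0.024,0.055],[0,0,0.405],0.05],[[0.0735,0.024,0.055],[0,0,0.405],0.05],[[0.0735,0.024,0.055],[0,0,0.405],0.05],[[0.0735,0.024,0.055],[0,0,0.405],0.05]]'; python3 - <<'E'
from h import *
c=snap('wrist'); o=get_obs(); print(o['tool_pos'],o['tcp_rot'],o['grip_width'])
E
```

```text
time: 15.82
tool_pos: [545.7, -163.3, 347.7]
tcp_rot: [3.141, 0.002, 2.738]
contact_force: [-0.3, -0.2, -0.2]
grip_width: 47.8
[ 545.78867287 -163.48961425  347.87121156] [3.14146591e+00 2.86557308e-03 2.73780978e+00] 49.065748693467675
```

```bash
python3 -m pendant '[[[0,0,0.015],[0,0,0],0.05],[[0,0,0.03],[0,0,0],0.05],[[0,0,0.038],[0,0,0],0.05],[[0,0,0.038],[0,0,0],0.05],[[0,0,0.038],[0,0,0],0.02],[[0,0,0.038],[0,0,0],0.02],[[0,0,0.038],[0,0,0],0.02],[[0,0,0.038],[0,0,0],0.02],[[0,0,0.038],[0,0,0],0.02]]'; python3 - <<'E'
from h import *
o=get_obs(); t=o['tool_pos'];psi=o['tcp_rot'][2]%(2*np.pi); print(t,o['tcp_rot'],o['grip_width'],o['contact_force'])
P=np.array([623.4,-196.6]); d=t[:2]-P; a0=np.degrees(np.arctan2(d[1],d[0]))%360; r=np.hypot(*d); print(a0,r)
X=np.array([np.cos(psi),np.sin(psi)]);Y=np.array([np.sin(psi),-np.cos(psi)])
for a in np.linspace(a0,223.8,16)[1:]:
    q=P+r*np.array([np.cos(np.radians(a)),np.sin(np.radians(a))])-t[:2]
    print(round(a,1),(X@q/1e3).round(4),(Y@q/1e3).round(4),-np.radians(a-a0).round(3))
E
```

```text
time: 16.62
tool_pos: [545.3, -163.7, 308.9]
tcp_rot: [3.141, 0.001, 2.737]
contact_force: [-0.1, 0.1, 1.0]
grip_width: 23.4
[ 545.25397853 -163.70867976  308.87492709] [3.14137931e+00 1.23025718e-03 2.73676326e+00] 23.36531098370318 [-0.12969099  0.14251925  0.95047656]
157.1739863448067 84.78584562940966
161.6 -0.0003 -0.0066 -0.078
166.1 -0.0011 -0.0131 -0.155
170.5 -0.0024 -0.0195 -0.233
174.9 -0.0042 -0.0258 -0.31
179.4 -0.0065 -0.032 -0.388
183.8 -0.0093 -0.038 -0.465
188.3 -0.0125 -0.0437 -0.543
192.7 -0.0161 -0.0492 -0.62
197.1 -0.0202 -0.0543 -0.698
201.6 -0.0246 -0.0592 -0.775
206.0 -0.0294 -0.0637 -0.853
210.5 -0.0346 -0.0678 -0.93
214.9 -0.04 -0.0714 -1.008
219.4 -0.0457 -0.0747 -1.085
223.8 -0.0516 -0.0775 -1.163
```

```bash
python3 -m pendant '[[[-0.0003,-0.0066,0],[0,0,-0.078],0.02],[[-0.0011,-0.0131,0],[0,0,-0.155],0.02],[[-0.0024,-0.0195,0],[0,0,-0.233],0.02],[[-0.0042,-0.0258,0],[0,0,-0.31],0.02],[[-0.0065,-0.032,0],[0,0,-0.388],0.02],[[-0.0093,-0.038,0],[0,0,-0.465],0.02],[[-0.0125,-0.0437,0],[0,0,-0.543],0.02],[[-0.0161,-0.0492,0],[0,0,-0.62],0.02],[[-0.0202,-0.0543,0],[0,0,-0.698],0.02],[[-0.0246,-0.0592,0],[0,0,-0.775],0.02]]'
```

```text
time: 17.45
tool_pos: [544.4, -227.7, 308.8]
tcp_rot: [3.141, 0.0, -2.767]
contact_force: [-0.4, 3.1, 4.0]
grip_width: 23.5
```

```bash
python3 -m pendant '[[[-0.0003,-0.0066,0],[0,0,-0.078],0.02],[[-0.0011,-0.0131,0],[0,0,-0.155],0.02],[[-0.0024,-0.0195,0],[0,0,-0.233],0.02],[[-0.0042,-0.0258,0],[0,0,-0.31],0.02],[[-0.0065,-0.032,0],[0,0,-0.388],0.02],[[-0.0065,-0.032,0],[0,0,-0.388],0.02],[[-0.0065,-0.032,0],[0,0,-0.388],0.02],[[-0.0065,-0.032,0],[0,0,-0.388],0.02],[[-0.0065,-0.032,0],[0,0,-0.388],0.02]]'
```

```text
time: 18.2
tool_pos: [562.0, -255.0, 308.8]
tcp_rot: [-3.141, 0.0, -2.385]
contact_force: [-2.2, 1.7, 4.8]
grip_width: 23.4
```

```bash
python3 -m pendant '[[[0,0,0],[0,0,0],0.05],[[0,0,0],[0,0,0],0.05],[[0,0,0],[0,0,0],0.05],[[0,0,-0.02],[0,0,0],0.05],[[0,0,-0.055],[0,0,0],0.05],[[-0.02,0,-0.09],[0,0,0],0.05],[[-0.05,0,-0.1],[0,0,0],0.05],[[-0.06,0,-0.1],[0,0,0],0.05],[[-0.06,0,-0.1],[0,0,0],0.05],[[-0.06,0,-0.1],[0,0,0],0.05]]'; python3 - <<'E'
from h import *
import pickle
c=snap('wrist','w8.png'); o=get_obs(); print(o['time'],o['tool_pos'],o['grip_width'])
pickle.dump(c,open('w8.pkl','wb'))
E
```

```text
time: 19.03
tool_pos: [605.4, -213.8, 406.5]
tcp_rot: [3.139, -0.002, -2.382]
contact_force: [0.2, 0.2, -0.3]
grip_width: 50.2
19.0833 [ 605.03966908 -214.35394674  406.2537912 ] 49.781759807943644
```

View pics/w8.png

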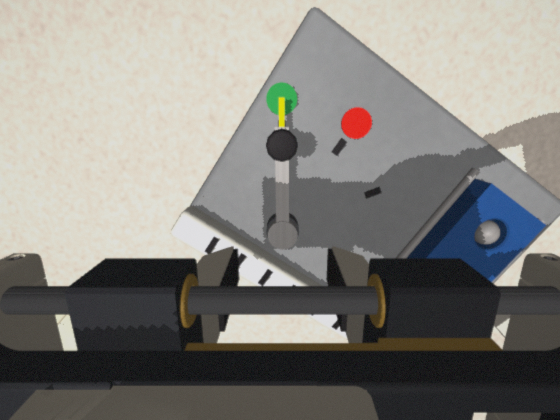

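The nose tip at (282,97) lies over the middle of the green tag at (282,98). Before handing in I'll check this numerically, along with the balls, the orange ball and the bystanders.

```bash
python3 - <<'E'
from h import *
import pickle
from plant import close_job
c=pickle.load(open('w8.pkl','rb'))
print('nose',ray(c,(282,97),111).round(1),'vs green (535.3,-281.0)')
old=pickle.load(open('c0.pkl','rb'))
for n in('scene','side'):
    a=snap(n); d=cv2.absdiff(a['color'],old[n]['color']).max(2)
    o=proj(a,[[431.5,189,25]])[0].astype(int); print(n,'orange px diff',d[o[1]-4:o[1]+5,o[0]-4:o[0]+5].mean().round(1))
    boxes={'scene':dict(jar=(215,265,255,320),mortar=(240,325,300,378),rack=(350,315,465,420)),'side':dict(jar=(302,178,328,212),mortar=(272,165,308,192),rack=(195,138,243,192))}[n]
    for k,(x0,y0,x1,y1) in boxes.items():
        s,_=cv2.phaseCorrelate(cv2.cvtColor(old[n]['color'],cv2.COLOR_RGB2GRAY)[y0:y1,x0:x1].astype(float),cv2.cvtColor(a['color'],cv2.COLOR_RGB2GRAY)[y0:y1,x0:x1].astype(float)); print(k,np.round(s,2),d[y0:y1,x0:x1].mean().round(1))
    for p in [(586,-41,116),(537,-48,116),(488.5,-56.5,116)]:
        u,v=proj(a,[p])[0].astype(int); print('well',a['color'][v-1:v+2,u-1:u+2].reshape(-1,3).mean(0).round())
o=get_obs(); print(o['time'],o['contact_force'],np.abs(o['dq']).max())
E
```

```text
nose [ 535.1 -281.2  111. ] vs green (535.3,-281.0)
scene orange px diff 5.4
jar [-0.02  0.02] 5.6
mortar [-0.02  0.04] 5.3
rack [0.   0.04] 5.6
well [137. 136. 134.]
well [93. 92. 91.]
well [124. 124. 123.]
side orange px diff 16.4
jar [0.39 0.62] 25.5
mortar [-0.02  0.43] 14.5
rack [-0.06  0.02] 15.0
well [110. 108. 106.]
well [71. 69. 68.]
well [116. 113. 111.]
19.1833 [-0.54255227 -0.20773518 -0.30306875] 0.009192572267853845
```

```bash
python3 -c "
from plant import close_job
print(close_job())"
```

```text
the job is handed in; nothing more can be done
None
```

I put one steel ball in each of the three wells, swung the lever by its knob to the green tag, released it, and handed the job in at about 19 s of robot time.

- **Lever:** the wrist camera put the pointer tip at (535.1, -281.2) mm, with the green tag's centre at (535.3, -281.0) mm. That is within 1 mm, against the 10 mm allowed.
- **Wells:** the last wrist view that covers all three wells, taken just before the lever throw, shows a ball in each. Both fixed cameras still showed steel grey in all three at the end.
- **Orange ball, jar, mortar and rack:** the scene camera showed no change in any of them, with shifts under 0.05 px. The gripper was clear of everything at the end, with forces near zero.
- **Disagreements:** the side camera gave larger differences around the orange ball and the bystanders, with shifts up to 0.6 px at the jar. I put this down to the arm and its shadow but did not check it. Early on, the two fixed cameras also differed by up to about 10 mm in y on the wells and tags, so I mostly relied on the wrist camera there.

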